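Kit up the vice jaw plates and the full carton of screws

ROBOT

A 6-joint arm with a two-finger parallel gripper is mounted at the origin on a cart in front of the work surface, level with it; the furniture and walls round the work are solid. World frame = base frame: x ahead of the robot, y to its left, z up, the work surface at z = 0. Lengths are in m, angles in rad, forces in N, time in s.
With the tool pointing down it reaches from about 0.375 to 0.975 m from the base axis. Payload 3.8 kg.
Tool frame: the origin (TCP) lies midway between the tips of the shut fingers; the grasp point (between the pads) lies 19 mm behind it; z points along the fingers, y is the line along which they close (so a half turn about z gives the same grasp; the last joint's range is limited). The gripper opens to 85 mm and grips with 20 to 120 N. Pads are 22 mm wide; open, the fingers measure 114 mm over their backs; the gripper's body (76 mm by 85 mm) begins 54 mm behind the grasp point. The pads swing forward as they close: fully open they stand 13 mm farther back than shut.
Start: joints at [-1.277, 0.264, 1.604, -0, 1.274, -0.037], TCP at [0.219, -0.638, 0.231] pointing down, gripper open.
Joint ranges: [-2.63, 2.63], [-0.94, 2.18], [0.31, 2.57], [-1.31, 4.45], [0, 2.66], [-2.55, 2.55]. Speed limits (rad/s): [2.57, 2.57, 3.14, 3.14, 3.14, 3.14].

INTERFACE

Orientations are given as a rotation vector (axis times angle).
In Python, from workcell import bot gives the robot as it stands.
- The arm moves only by the tool step_arm, never from a script. Its argument "motion" is a list of rows, each a list of 5 numbers: the finger opening in cm, from 0 to 8.54, then the shift along the tool's x, y, z in cm, then the turn about the tool's z in degrees. In form: [[claw, dx, dy, dz, twist], ...]. A call has 1 to 20 rows; each row is the pose to reach, as a shift and turn from the pose commanded when the call began, along the tool's axes at that moment; what a row does not reach only later rows make up. A row lasts 1/10 s, in which the tool goes at most 50 mm and 8.59 degrees, less where a joint would pass 70% of its speed; a pose out of reach is approached as far as the arm can. A call with a gripper value outside its range is refused whole. The fingers move at their own pace and stop on an object; "force" is the grip in N (left out, the last holds). Time passes only in rows, so rows that repeat a pose let the fingers close. It gives the time, the measured TCP pose, the force, the opening and the grip force at its end, in the units of the state.
- bot.read_state(): the state, without advancing time (a new reading comes with each control period).
- bot.read_camera(name): name is "side" or "top"; returns (picture, depth): 420x560x3 uint8, red, green, blue; 420x560 float32, m along the optical axis (not along the pixel's ray), 0 where there is no reading.
- bot.calibration(name): a dict with "mtx" (3x3 intrinsics, pixels), "origin" and "orientation" of the camera in the world. Camera axes: x right, y up, looking along -z (the intrinsics and any distortion apply to the point x, -y, -z); pixel columns grow to the right and rows downward; lengths in m; the calibration is good to about 2 mm. A picture is of the moment at which its call begins. calibration takes no time and is no camera call.
- bot.finish_job(): hands the job in; it is judged then, once.
The state is a dict: "time": time; "q": joint angles; "joint_vel": joint speeds; "joint_torque": joint torques, N m; "tool_pos": TCP position; "tcp_rot": TCP orientation; "wrist_force": force on the tool from outside, world axes, zero at the start; "torque": the same for the moment, N m; "width": opening from 0.0 (shut) to 1.0 (fully open); "grip_force": force on a finger pad.
Only numpy, scipy, OpenCV 4.12 (cv2) and the standard library are available. Lean on these libraries where they do the work, as an engineer would, in place of code of your own. Each camera call takes 0.05 s, during which the arm holds its last target. There are 200 camera calls.

TASK

Make up the kit for refacing the vice in the blue tray: press down the red-dot end of each jaw plate lying flush in the wooden block so that its other end tips up, take it out there and lay it flat in the tray; then press the emptied pocket floors level again. One of the look-alike cartons is full of screws and the others are nearly empty: lift them to find the full one and stand it upright on the tray's floor too, beside the plates. Leave the empty cartons standing on the rubber mat, and do not knock over the spray can.

Things in the scene. Friction and masses are not known exactly. Their poses are not given: they have to be found in the camera images.
- plate_block: fixed wooden storage block, 140 x 189 x 44 mm high, origin on its underside 3 mm off its centre, z up. Its top holds three pockets side by side along its y (at y = -59, 0, +59 mm), each 120 mm long (x, from -63 to +57 mm) and 47 mm wide with a rocking floor 30 mm up. A jaw plate lies flush with the block's top in a pocket. At the block's -x end (roughly towards the robot) the pocket's end wall is lower (36 mm) and carries a red dot: that is the end to press
- kit_tray: fixed open blue tray, outside 282 (x) x 212 (y) x 26 mm high, walls and floor 6 mm thick; origin under its centre, z up
- carton_mat: fixed flat black rubber mat, 210 (x) x 270 (y) x 4 mm, origin under its centre, z up; the cartons stand on it
- rocker_1 (a joint): angle of the rocking floor of pocket 1 (y = -59 mm on the block): 0 level (plate flush), up to 0.42 rad when the red-dot end is pressed down and the far end stands up. Its hinge lies across the pocket at block x = -8 mm, 30 mm up; it is stiff (0.08 N m, about 5 N at the press point) and stays at whatever angle it is left. The floor plate is 42 mm wide and reaches to block x = +52 mm; pressing it down near that end, to 30 mm above the bench, levels it again
- press_1 (a point): point on the block's top plane over pocket 1, 31 mm to the red-dot side of the hinge: press a plate down here; at full tilt this point of the plate's top has gone down about 14 mm. Axes as the block's
- rocker_2 (a joint): angle of the rocking floor of pocket 2 (y = 0 mm on the block): 0 level (plate flush), up to 0.42 rad when the red-dot end is pressed down and the far end stands up. Its hinge lies across the pocket at block x = -8 mm, 30 mm up; it is stiff (0.08 N m, about 5 N at the press point) and stays at whatever angle it is left. The floor plate is 42 mm wide and reaches to block x = +52 mm; pressing it down near that end, to 30 mm above the bench, levels it again
- press_2 (a point): point on the block's top plane over pocket 2, 31 mm to the red-dot side of the hinge: press a plate down here; at full tilt this point of the plate's top has gone down about 14 mm. Axes as the block's
- rocker_3 (a joint): angle of the rocking floor of pocket 3 (y = 59 mm on the block): 0 level (plate flush), up to 0.42 rad when the red-dot end is pressed down and the far end stands up. Its hinge lies across the pocket at block x = -8 mm, 30 mm up; it is stiff (0.08 N m, about 5 N at the press point) and stays at whatever angle it is left. The floor plate is 42 mm wide and reaches to block x = +52 mm; pressing it down near that end, to 30 mm above the bench, levels it again
- press_3 (a point): point on the block's top plane over pocket 3, 31 mm to the red-dot side of the hinge: press a plate down here; at full tilt this point of the plate's top has gone down about 14 mm. Axes as the block's
- jaw_plate_1_center (a point): centre of a steel-faced, cork-backed vice jaw plate, 110 (x) x 44 (y) x 14 (z) mm, 0.18 kg, two dark screw holes; starts in pocket 1 with its x along the block's x, z up. May be absent. When tipped, its end on the block's +x side rises about 25 mm and can be gripped across its 44 mm width
- jaw_plate_2_center (a point): centre of a steel-faced, cork-backed vice jaw plate, 110 (x) x 44 (y) x 14 (z) mm, 0.18 kg, two dark screw holes; starts in pocket 2 with its x along the block's x, z up. May be absent. When tipped, its end on the block's +x side rises about 25 mm and can be gripped across its 44 mm width
- jaw_plate_3_center (a point): centre of a steel-faced, cork-backed vice jaw plate, 110 (x) x 44 (y) x 14 (z) mm, 0.18 kg, two dark screw holes; starts in pocket 3 with its x along the block's x, z up. May be absent. When tipped, its end on the block's +x side rises about 25 mm and can be gripped across its 44 mm width
- carton_a_center (a point): centre of a closed white screw carton, 48 (x) x 70 (y) x 32 (z) mm. All cartons look the same; exactly one is full of screws (about 0.45 kg), the others are nearly empty (at most 0.1 kg); three stand on the mat, their y roughly along the mat's x
- carton_b_center (a point): centre of a closed white screw carton, 48 (x) x 70 (y) x 32 (z) mm. All cartons look the same; exactly one is full of screws (about 0.45 kg), the others are nearly empty (at most 0.1 kg); three stand on the mat, their y roughly along the mat's x
- carton_c_center (a point): centre of a closed white screw carton, 48 (x) x 70 (y) x 32 (z) mm. All cartons look the same; exactly one is full of screws (about 0.45 kg), the others are nearly empty (at most 0.1 kg); three stand on the mat, their y roughly along the mat's x
- spray_can: spray can, 66 mm diameter, 188 mm high, a bystander; origin at the centre of its underside, z up
Things that resemble listed ones, but are neither listed nor needed, are in the scene too. Leave any green or turquoise look-alike of the part that bears jaw_plate_1_center alone.

How it is judged:
By the outcome, as a careful person would: the job done as asked, in the order asked, and still so for the second after the job is handed in, with the robot touching nothing.
Of jaw_plate_1, jaw_plate_2, jaw_plate_3 only 2 to 3 are there at a start; the rules pass over those that are not, and their reading is None.
At some moment in a run one of carton_a, carton_b, carton_c may be knocked a few centimetres aside while the robot is not near it.
Once in a run the grip may slacken for a moment while it holds something.
It also fails if it takes over 210 s, if anything falls off the work surface, if the arm or the gripper's body presses on something with over 40 N, if the wrist force passes 120 N, or if a joint passes its speed limit or range.

## Working session

There is one attempt and no reset: what is moved stays moved. The work goes in short steps, Python scripts to look and compute and a tool call to move; the robot and the scene stay as the last step left them, time stands still between calls to the robot, and variables do not carry over. Pictures are saved under pics/ and viewed, at most 14 in all, crops included, and the job is handed in when it is done.

Besides the shell and the picture viewer there is one more tool, called after ">>>" by a JSON object that holds its "name" and its "arguments". step_arm: Moves the arm, as the interface text tells. Its arguments: {"type":"object","properties":{"motion":{"type":"array","items":{"type":"array","items":{"type":"number"}}},"force":{"type":"number"}},"required":["motion"]}

```bash
mkdir -p pics; ls; cat > h.py <<'E'
import numpy as np, cv2
from scipy.spatial.transform import Rotation as R
from workcell import bot
def cam(n,save=None):
    p,d=bot.read_camera(n)
    if save: cv2.imwrite('pics/'+save,cv2.cvtColor(p,cv2.COLOR_RGB2BGR))
    c=bot.calibration(n); K=np.array(c['mtx']); o=np.array(c['origin'])
    q=np.array(c['orientation']); M=R.from_rotvec(q).as_matrix() if q.shape==(3,) else q
    v,u=np.mgrid[:420,:560]
    P=np.stack([(u-K[0,2])/K[0,0]*d,-(v-K[1,2])/K[1,1]*d,-d],-1)@M.T+o
    P[d==0]=np.nan
    return p,d,P
E
python3 - <<'E'
from h import *
s=bot.read_state();print(s)
for n in('top','side'):
    print(bot.calibration(n)); p,d,P=cam(n,n+'0.png'); np.save(n+'0.npy',P)
E
```

```text
pics
{'time': 0.0, 'q': array([-1.27686545e+00,  2.64773075e-01,  1.60538895e+00,  3.63248931e-05,
        1.27369229e+00, -3.69222214e-02]), 'joint_vel': array([-4.34750361e-05, -1.60119542e-03,  6.70116639e-04, -2.97945715e-04,
       -3.18677433e-03, -5.91267176e-04]), 'joint_torque': array([-1.02464226e-03, -5.15116310e+01, -3.67314506e+01, -3.27222215e-04,
        1.28138563e-02,  1.65320233e-05]), 'tool_pos': array([ 0.21905587, -0.63768845,  0.22994053]), 'tcp_rot': array([-3.09649023e+00, -5.16949092e-01,  4.00892481e-04]), 'wrist_force': array([-0.01520048,  0.53709346, -0.91071904]), 'torque': array([-0.0605263 , -0.03022693,  0.01006291]), 'grip_force': 0.0, 'width': 1.0010003307168724}
{'mtx': array([[387.96629402,   0.        , 282.7283159 ],
       [  0.        , 387.96629402, 214.42065944],
       [  0.        ,   0.        ,   1.        ]]), 'origin': array([ 0.38053613, -0.01696461,  1.0513951 ]), 'orientation': array([ 0.10428502, -0.10140444, -1.58509216])}
{'mtx': array([[429.01448988,   0.        , 282.71355605],
       [  0.        , 429.01448988, 211.26974428],
       [  0.        ,   0.        ,   1.        ]]), 'origin': array([0.02722259, 0.6993096 , 0.81998397]), 'orientation': array([ 0.35235111, -1.07531248, -2.35089455])}
```

View pics/top0.png

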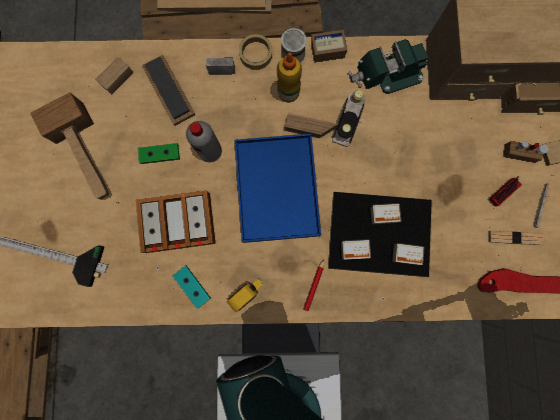

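View pics/side0.png

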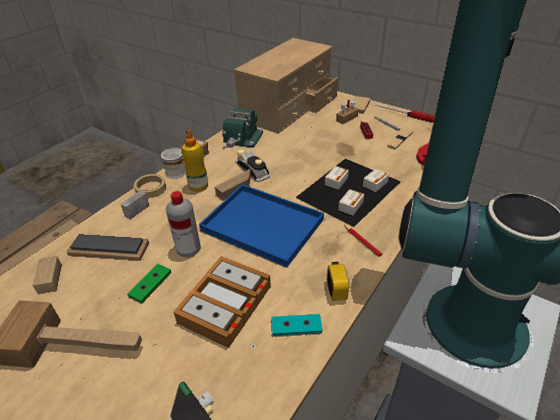

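The top view shows the block (~175,222), with plates in the left (pocket 3) and right (pocket 1) pockets. The middle one looks empty, with its floor at the bottom. The tray is at (278,188) and the mat at (380,235), with cartons at (386,213), (356,250) and (408,254). The can is at (203,140). Next I'll measure the poses.

```bash
cat > m.py <<'E'
from h import *
def rect(P,m,name,zr):
    m=m&(P[...,2]>zr[0])&(P[...,2]<zr[1])
    m=cv2.morphologyEx(m.astype(np.uint8),cv2.MORPH_OPEN,np.ones((2,2)))
    n,l,st,c=cv2.connectedComponentsWithStats(m)
    for i in range(1,n):
        if st[i,4]<60: continue
        X=P[l==i]
        r=cv2.minAreaRect((X[:,:2]*1000).astype(np.float32))
        print(name,'n',st[i,4],'c',np.round(r[0],1),'size',np.round(r[1],1),'ang',round(r[2],1),'z',np.round(np.median(X[:,2])*1000,1),'pix',c[i].round())
def objs(p,P):
    h=cv2.cvtColor(p,cv2.COLOR_RGB2HSV).astype(int);H,S,V=h[...,0],h[...,1],h[...,2]
    v,u=np.mgrid[:420,:560]
    blk=(u>125)&(u<225)&(v>180)&(v<260)
    rect(P,(H>105)&(H<125)&(S>150)&(v<260)&(u>220)&(u<330),'tray',(-.01,.05))
    rect(P,(V<45)&(u>320)&(u<440)&(v>180)&(v<290),'mat',(-.01,.02))
    rect(P,(u>320)&(u<440)&(v>180)&(v<290),'carton',(.028,.06))
    rect(P,blk,'block',(.032,.06))
    rect(P,blk&(S<60)&(V>120),'white',(.02,.06))
    rect(P,(S>150)&((H<6)|(H>174))&blk,'dot',(.0,.1))
    rect(P,(u>180)&(u<230)&(v>100)&(v<170),'can',(.1,.25))
if __name__=='__main__':
    P=np.load('top0.npy');p=cv2.cvtColor(cv2.imread('pics/top0.png'),cv2.COLOR_BGR2RGB)
    objs(p,P)
    cv2.imwrite('pics/blk.png',cv2.resize(cv2.imread('pics/top0.png')[185:260,125:225],None,fx=6,fy=6))
    print(P[222,130:222:3,2].round(3))
E
python3 m.py
```

```text
tray n 7868 c [590.5  -5.2] size [279.8 212.6] ang 3.8 z nan pix [278. 189.]
mat n 5942 c [nan nan] size [0. 0.] ang 0.0 z nan pix [380. 234.]
carton n 487 c [ 512.3 -295.7] size [47.1 81.2] ang 4.4 z nan pix [387. 214.]
carton n 497 c [ 416.5 -211. ] size [47.5 77.4] ang 2.5 z nan pix [357. 250.]
carton n 508 c [ 402.1 -351.2] size [83.9 47.5] ang 83.2 z 35.4 pix [410. 255.]
block n 3006 c [nan nan] size [0. 0.] ang 0.0 z nan pix [174. 221.]
white n 600 c [509.7 210.1] size [107.8  45.6] ang 4.1 z nan pix [197. 218.]
white n 597 c [nan nan] size [0. 0.] ang 0.0 z nan pix [152. 224.]
white n 590 c [501.8 265.7] size [101.7  48. ] ang 4.4 z nan pix [176. 221.]
can n 709 c [712.4 174.8] size [58.6 94.7] ang 65.4 z 155.4 pix [201. 137.]
[-0.002  0.001  0.002  0.047  0.042  0.044  0.041  0.046  0.044  0.045
  0.043  0.046  0.033  0.03   0.028  0.03   0.033  0.032  0.045  0.043
  0.043  0.043  0.045  0.045  0.045  0.04   0.044  0.026 -0.001 -0.002
  0.001]
```

View pics/blk.png

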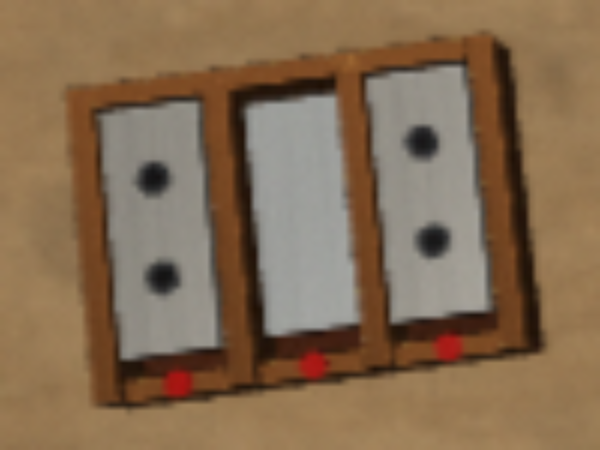

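The crop shows the middle pocket empty with a level floor, and plates with two holes in pockets 3 (left) and 1 (right). The dots are toward the robot. I'll refine the measurements by intersecting pixel rays with known planes.

```bash
cat >> h.py <<'E'
def plane(n,uv,z):
    c=bot.calibration(n); K=np.array(c['mtx']); o=np.array(c['origin']); M=R.from_rotvec(c['orientation']).as_matrix()
    uv=np.atleast_2d(uv).astype(float)
    r=np.c_[(uv[:,0]-K[0,2])/K[0,0],-(uv[:,1]-K[1,2])/K[1,1],-np.ones(len(uv))]@M.T
    return (o+r*((z-o[2])/r[:,2])[:,None])
def comps(n,m,z,name,amin=60):
    m=cv2.morphologyEx(m.astype(np.uint8),cv2.MORPH_OPEN,np.ones((2,2)))
    k,l,st,c=cv2.connectedComponentsWithStats(m)
    for i in range(1,k):
        if st[i,4]<amin: continue
        v,u=np.nonzero(l==i); X=plane(n,np.c_[u,v],z)[:,:2]*1000
        hull=cv2.minAreaRect(X.astype(np.float32))
        print(name,st[i,4],'rect',np.round(hull[0],1),np.round(hull[1],1),round(hull[2],1),'mean',X.mean(0).round(1))
E
cat > m2.py <<'E'
from h import *
p,d,P=cam('top')
h=cv2.cvtColor(p,cv2.COLOR_RGB2HSV).astype(int);H,S,V=h[...,0],h[...,1],h[...,2]
v,u=np.mgrid[:420,:560]; Z=P[...,2]
blk=(u>125)&(u<225)&(v>180)&(v<260)
mt=(u>325)&(u<440)&(v>185)&(v<285)
comps('top',(H>105)&(H<125)&(S>150)&(u>225)&(u<330)&(v<260),.015,'tray',1000)
comps('top',mt&(V<60),.004,'mat',1000)
comps('top',mt&(Z>.030),.036,'carton')
comps('top',blk&(Z>.037)&(Z<.07),.044,'block')
comps('top',blk&(S<60)&(V>120),.044,'plate')
comps('top',blk&(S>170)&((H<5)|(H>175))&(V>130),.036,'dot',3)
c=P[100:175,175:230]; X=c[np.nan_to_num(c[...,2])>.14]; print('can',X[:,:2].min(0),X[:,:2].max(0),np.nanmax(X[:,2]))
# side plates
p,d,P=cam('side');h=cv2.cvtColor(p,cv2.COLOR_RGB2HSV).astype(int);H,S,V=h[...,0],h[...,1],h[...,2]
v,u=np.mgrid[:420,:560]
comps('side',(u>170)&(u<280)&(v>250)&(v<345)&(S<60)&(V>110),.044,'Splate')
comps('side',(u>315)&(u<395)&(v>160)&(v<220)&(P[...,2]>.030),.036,'Scarton')
comps('side',(H>105)&(H<125)&(S>150)&(u>190)&(u<330)&(v<270)&(v>180),.015,'Stray',1000)
E
python3 m2.py
```

```text
tray 7917 rect [591.   -3.7] [282.9 211. ] 3.9 mean [588.3  -3.8]
mat 6104 rect [ 459.3 -281.1] [267.5 209.3] 84.1 mean [ 461.3 -278.8]
carton 483 rect [ 510.3 -291. ] [48.  70.5] 3.0 mean [ 510.3 -291. ]
carton 494 rect [ 416.5 -207.5] [47.7 70.1] 2.0 mean [ 416.4 -207.5]
carton 497 rect [ 402.4 -345.1] [70.7 47.8] 81.9 mean [ 402.5 -345.4]
block 2710 rect [498.2 266.6] [140.2 189.9] 6.8 mean [504.4 267.8]
plate 601 rect [508.3 208.9] [107.9  42. ] 6.9 mean [507.8 208.9]
plate 599 rect [494.3 326. ] [107.7  42. ] 6.8 mean [493.7 325.8]
plate 593 rect [499.9 263.5] [101.3  40.1] 6.9 mean [499.5 263.6]
dot 15 rect [440.9 200.1] [8.  7.8] 89.0 mean [441.2 200.4]
dot 14 rect [434.1 260.1] [8.  7.8] 89.0 mean [434.1 259.6]
dot 17 rect [427.3 318.8] [10.6  7.8] 89.0 mean [427.5 318.5]
can [0.66741348 0.15156516] [0.73054961 0.21432768] 0.1917785952840938
Splate 624 rect [507.7 208.7] [110.   44.9] 6.8 mean [507.  209.2]
Splate 595 rect [493.1 272. ] [103.1  37.2] 6.8 mean [492.3 272.2]
Splate 782 rect [494.  325.8] [109.9  44.1] 7.0 mean [492.9 326.1]
Scarton 238 rect [ 507.2 -286.7] [51.5 77.9] 6.4 mean [ 507.1 -285.5]
Scarton 253 rect [ 399.4 -340.3] [78.1 52.1] 83.4 mean [ 399.2 -339.4]
Scarton 290 rect [ 413.5 -202.2] [50.4 78.6] 2.1 mean [ 413.4 -202.7]
Stray 5709 rect [589.4  -4. ] [293.4 230.3] 4.0 mean [581.7   2.7]
```

```bash
cat > go.py <<'E'
from h import *
import sys
# usage: go.py x,y,z,yaw(deg) ... (mm) -> [dx dy dz twist] in cm/deg from current pose; 'B' prefix: block frame
s=bot.read_state(); M=R.from_rotvec(s['tcp_rot']).as_matrix(); p=s['tool_pos']*1000
cy=np.degrees(np.arctan2(M[1,0],M[0,0]))
print('now',p.round(1),'yaw',round(cy,1),'F',s['wrist_force'].round(1),'w',round(s['width']*85.4,1),'g',round(s['grip_force'],1),'q',s['q'].round(2),'t',round(s['time'],2))
def fr(c,yaw):
    return np.array(c),yaw
F={'B':((501.5,267.2),6.85),'T':((590.5,-4),3.9)}
for a in sys.argv[1:]:
    f=None
    if a[0] in F: f=F[a[0]];a=a[1:]
    v=np.array([float(t) for t in a.split(',')])
    if f:
        t=np.radians(f[1]);c,sn=np.cos(t),np.sin(t)
        v[:2]=[f[0][0]+c*v[0]-sn*v[1],f[0][1]+sn*v[0]+c*v[1]]; v[3]+=f[1]
    d=M.T@(v[:3]-p)/10
    tw=-(v[3]-cy); tw=(tw+180)%360-180
    print(a,'world',v.round(1),'->',d.round(2),round(tw,1))
E
python3 go.py 480,-300,230,7 B-39,-59,150,0 B-39,-59,60,0
```

```text
now [ 219.1 -637.9  230.4] yaw 19.0 F [-0.4 -0.   0.4] w 85.5 g 0.0 q [-1.28  0.26  1.6   0.    1.27 -0.04] t 0.2
480,-300,230,7 world [ 480. -300.  230.    7.] -> [ 35.65 -23.49   0.08] 12.0
-39,-59,150,0 world [469.8 204.  150.    6.8] -> [ 51.06 -71.47   8.15] 12.1
-39,-59,60,0 world [469.8 204.   60.    6.8] -> [ 51.06 -71.46  17.15] 12.1
```

>>> {"name": "step_arm", "arguments": {"motion": [[0,35.65,-23.5,0,12],[0,35.65,-23.5,0,12],[0,35.65,-23.5,0,12],[0,35.65,-23.5,0,12],[0,35.65,-23.5,0,12],[0,35.65,-23.5,0,12],[0,35.65,-23.5,0,12],[0,35.65,-23.5,0,12],[0,35.65,-23.5,0,12],[0,51,-71.5,8,12],[0,51,-71.5,8,12],[0,51,-71.5,8,12],[0,51,-71.5,8,12],[0,51,-71.5,8,12],[0,51,-71.5,8,12],[0,51,-71.5,8,12],[0,51,-71.5,8,12],[0,51,-71.5,8,12],[0,51,-71.5,8,12],[0,51,-71.5,8,12]]}}

```text
time: 2.2
tool_pos: [0.4682, 0.2076, 0.1504]
tcp_rot: [-3.134, -0.197, 0.002]
wrist_force: [-0.1, -1.2, 0.2]
width: 0.0
grip_force: 0.0
```

```bash
python3 go.py B-39,-59,60,0 B-39,-59,44,0 B-39,-59,36,0
```

```text
now [468.2 207.6 150.4] yaw 7.2 F [-0.1 -1.2  0.2] w 0.0 g 0.0 q [0.37 0.02 2.03 0.   1.09 1.81] t 2.2
-39,-59,60,0 world [469.8 204.   60.    6.8] -> [0.12 0.4  9.04] 0.4
-39,-59,44,0 world [469.8 204.   44.    6.8] -> [ 0.12  0.4  10.64] 0.4
-39,-59,36,0 world [469.8 204.   36.    6.8] -> [ 0.13  0.4  11.44] 0.4
```

>>> {"name": "step_arm", "arguments": {"motion": [[0,0,0,4,0.3],[0,0,0,8,0.3],[0,0,0,9.5,0.3],[0,0,0,10.3,0.3],[0,0,0,10.6,0.3],[0,0,0,10.9,0.3],[0,0,0,11.2,0.3],[0,0,0,11.4,0.3],[0,0,0,11.4,0.3]]}}

```text
time: 3.1
tool_pos: [0.4683, 0.2031, 0.0382]
tcp_rot: [3.136, 0.182, -0.003]
wrist_force: [-3.7, -1.1, 2.9]
width: -0.0
grip_force: 2.0
```

```bash
python3 go.py B-39,-59,36,0; python3 - <<'E'
from h import *
p,d,P=cam('side','s1.png'); cv2.imwrite('pics/s1c.png',cv2.resize(cv2.imread('pics/s1.png')[230:360,150:310],None,fx=4,fy=4))
E
```

```text
now [468.3 203.1  38.2] yaw 6.6 F [-3.7 -1.1  2.9] w -0.0 g 2.0 q [0.36 0.16 2.12 0.   0.86 1.81] t 3.1
-39,-59,36,0 world [469.8 204.   36.    6.8] -> [ 0.16 -0.07  0.22] -0.2
```

View pics/s1c.png

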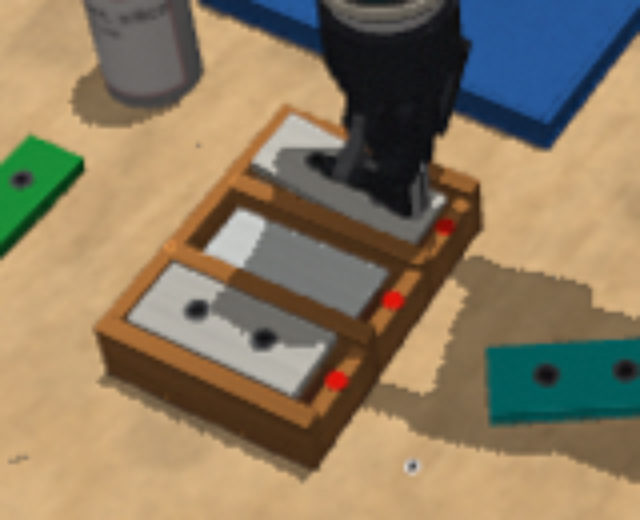

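The plate in pocket 1 is tilting up at its far end (about (290,130) in the crop), so I'll press further.

>>> {"name": "step_arm", "arguments": {"motion": [[0,0,0,0.3,0],[0,0,0,0.6,0],[0,0,0,0.6,0]]}}

```text
time: 3.45
tool_pos: [0.4681, 0.2032, 0.0324]
tcp_rot: [3.136, 0.182, -0.004]
wrist_force: [-8.6, -0.9, 8.4]
width: -0.001
grip_force: 5.4
```

```bash
python3 go.py B-39,-59,30,0; python3 - <<'E'
from h import *
for n in('top','side'):
    p,d,P=cam(n)
    o=np.array([501.5,267.2]);t=np.radians(6.85)
    X=P.reshape(-1,3)*1000; dx=X[:,:2]-o
    bx=dx@[np.cos(t),np.sin(t)]; by=dx@[-np.sin(t),np.cos(t)]
    for a in range(-60,66,10):
        k=(abs(by+59)<15)&(abs(bx-a)<5); print(n,a,k.sum(),np.nanmedian(X[k,2]).round(1) if k.sum() else '')
E
```

```text
now [468.1 203.2  32.4] yaw 6.6 F [-8.6 -0.9  8.4] w -0.1 g 5.4 q [0.36 0.17 2.12 0.   0.85 1.82] t 3.45
-39,-59,30,0 world [469.8 204.   30.    6.8] -> [ 0.18 -0.05  0.24] -0.2
top -60 153 414.2
top -50 142 418.6
top -40 114 420.7
top -30 102 419.6
top -20 91 415.9
top -10 79 408.8
top 0 42 395.4
top 10 22 51.8
top 20 24 55.8
top 30 26 60.2
top 40 29 64.7
top 50 17 62.6
top 60 45 39.0
side -60 146 133.3
side -50 234 80.8
side -40 92 420.8
side -30 70 419.4
side -20 50 414.6
side -10 26 407.5
side 0 6 48.8
side 10 23 55.0
side 20 49 58.1
side 30 50 62.1
side 40 51 66.7
side 50 12 67.5
side 60 38 42.5
```

```bash
python3 go.py B-39,-59,100,0 B38,-59,100,0 B38,-59,44,0
```

```text
now [468.2 203.2  32.4] yaw 6.6 F [-8.3 -0.9  8.8] w 0.1 g 5.5 q [0.36 0.17 2.12 0.   0.85 1.82] t 3.55
-39,-59,100,0 world [469.8 204.  100.    6.8] -> [ 0.16 -0.05 -6.76] -0.2
38,-59,100,0 world [546.3 213.2 100.    6.8] -> [ 7.86 -0.08 -6.78] -0.2
38,-59,44,0 world [546.3 213.2  44.    6.8] -> [ 7.87 -0.08 -1.18] -0.2
```

>>> {"name": "step_arm", "arguments": {"motion": [[0,0,0,-5,0],[8,0,0,-8,0],[8,4,0,-8,0],[8,7.8,0,-8,0],[8,7.8,0,-8,0],[7,7.8,0,-5,0],[6.5,7.8,0,-2,0],[6,7.8,0,-1.35,0],[5.5,7.8,0,-1.35,0],[5.5,7.8,0,-1.35,0]], "force": 40}}

```text
time: 4.55
tool_pos: [0.5477, 0.2128, 0.0462]
tcp_rot: [-3.136, -0.182, -0.003]
wrist_force: [-0.7, 0.3, 1.4]
width: 0.647
grip_force: 0.0
```

```bash
python3 go.py B38,-59,44,0; python3 - <<'E'
from h import *
p,d,P=cam('side','s2.png'); cv2.imwrite('pics/s2c.png',cv2.resize(cv2.imread('pics/s2.png')[230:350,160:310],None,fx=4,fy=4))
E
```

```text
now [547.7 212.8  46.2] yaw 6.7 F [-0.7  0.3  1.4] w 55.3 g 0.0 q [0.33 0.28 1.96 0.   0.9  1.78] t 4.55
38,-59,44,0 world [546.3 213.2  44.    6.8] -> [-0.14 -0.05  0.22] -0.2
```

View pics/s2c.png

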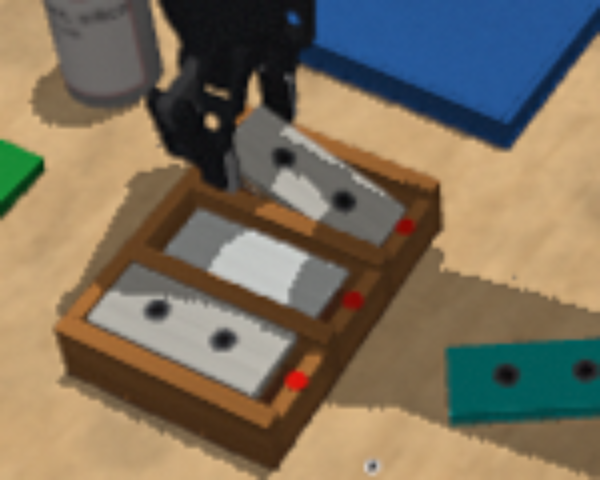

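The fingers straddle the raised end of plate 1, which stays tilted. I'll lower 2 mm, close and lift.

>>> {"name": "step_arm", "arguments": {"motion": [[5.0,-0.1,0,0.2,0],[4,-0.1,0,0.2,0],[3.5,-0.1,0,0.2,0],[3.5,-0.1,0,0.2,0],[3.5,-0.1,0,0.2,0],[3.5,-0.1,0,-0.5,0],[3.5,-0.1,0,-2,0],[3.5,-0.1,0,-4,0],[3.5,-0.1,0,-6,0],[3.5,-0.1,0,-8,0],[3.5,-0.1,0,-10,0],[3.5,-0.1,0,-10,0]], "force": 50}}

```text
time: 5.8
tool_pos: [0.5482, 0.2132, 0.1489]
tcp_rot: [-3.135, -0.182, -0.01]
wrist_force: [0.1, 0.4, -1.4]
width: 0.503
grip_force: 52.9
```

```bash
python3 go.py T70,48,150,0 T70,48,60,0; python3 - <<'E'
from h import *
p,d,P=cam('side','s3.png'); cv2.imwrite('pics/s3c.png',cv2.resize(cv2.imread('pics/s3.png')[170:350,150:330],None,fx=3,fy=3))
E
```

```text
now [548.2 213.2 148.9] yaw 6.7 F [ 0.1  0.4 -1.4] w 43.0 g 52.9 q [ 0.33  0.16  1.88 -0.    1.09  1.78] t 5.8
70,48,150,0 world [657.1  48.6 150.    3.9] -> [ 8.91 17.6  -0.08] 2.8
70,48,60,0 world [657.1  48.6  60.    3.9] -> [ 8.85 17.62  8.92] 2.8
```

View pics/s3c.png

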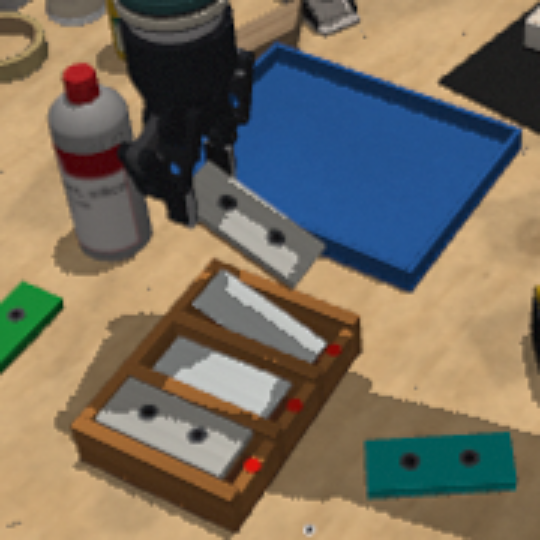

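Plate 1 is held at its far end, tilted, and its pocket floor stays tipped. Next I'll carry it into the tray.

```bash
python3 go.py T102,50,130,0 T102,50,45,0
```

```text
now [547.1 212.8 146.9] yaw 6.7 F [-0.5  0.  -2.2] w 42.9 g 52.9 q [ 0.33  0.16  1.89 -0.    1.09  1.78] t 5.85
102,50,130,0 world [688.9  52.8 130.    3.9] -> [12.22 17.54  1.73] 2.8
102,50,45,0 world [688.9  52.8  45.    3.9] -> [12.18 17.54 10.23] 2.8
```

>>> {"name": "step_arm", "arguments": {"motion": [[3.5,0,5,0,0],[3.5,0,10,0,0],[3.5,3,15,0,2.8],[3.5,8,17.5,0,2.8],[3.5,12.1,17.5,0,2.8],[3.5,12.1,17.5,3,2.8],[3.5,12.1,17.5,6,2.8],[3.5,12.1,17.5,9,2.8],[3.5,12.1,17.5,10,2.8],[3.5,12.1,17.5,10.2,2.8],[3.5,12.1,17.5,10.2,2.8]]}}

```text
time: 6.95
tool_pos: [0.6864, 0.0527, 0.043]
tcp_rot: [-3.14, -0.106, -0.0]
wrist_force: [-0.1, 0.4, -1.4]
width: 0.504
grip_force: 52.9
```

```bash
cat > tray.py <<'E'
from h import *
import sys
o=np.array([590.5,-4]);t=np.radians(3.9)
for n in('top','side'):
    p,d,P=cam(n); h=cv2.cvtColor(p,cv2.COLOR_RGB2HSV).astype(int); g=(h[...,1]<70)&(h[...,2]>100)
    X=P*1000; dx=X[...,:2]-o; bx=dx@[np.cos(t),np.sin(t)]; by=dx@[-np.sin(t),np.cos(t)]
    m=g&(abs(bx)<132)&(abs(by)<100)&(X[...,2]>8)&(X[...,2]<90)
    m=cv2.morphologyEx(m.astype(np.uint8),cv2.MORPH_OPEN,np.ones((2,2)))
    k,l,st,c=cv2.connectedComponentsWithStats(m)
    for i in range(1,k):
        if st[i,4]<40: continue
        q=np.c_[bx[l==i],by[l==i]]; z=X[l==i][:,2]; A=np.linalg.lstsq(np.c_[q,np.ones(len(q))],z,rcond=None)[0]
        r=cv2.minAreaRect(q.astype(np.float32)); print(n,st[i,4],'tray-frame c',np.round(r[0],1),np.round(r[1],1),round(r[2],1),'z med',np.median(z).round(1),'slope',A[:2].round(2))
E
python3 go.py T102,50,20,0; python3 tray.py
```

```text
now [686.4  52.7  43. ] yaw 3.9 F [-0.1  0.4 -1.4] w 43.0 g 52.9 q [0.04 0.45 1.72 0.   0.97 1.54] t 6.95
102,50,20,0 world [688.9  52.8  20.    3.9] -> [0.25 0.   2.3 ] -0.0
 ** On entry to DLASCL parameter number  4 had an illegal value
 ** On entry to DLASCL parameter number  4 had an illegal valueTraceback (most recent call last):
  File "tray.py", line 12, in <module>
    q=np.c_[bx[l==i],by[l==i]]; z=X[l==i][:,2]; A=np.linalg.lstsq(np.c_[q,np.ones(len(q))],z,rcond=None)[0]
                                                  ~~~~~~~~~~~~~~~^^^^^^^^^^^^^^^^^^^^^^^^^^^^^^^^^^^^^^^
    x, resids, rank, s = _umath_linalg.lstsq(a, b, rcond,
                         ~~~~~~~~~~~~~~~~~~~^^^^^^^^^^^^^
                                             signature=signature)
                                             ^^^^^^^^^^^^^^^^^^^^
    raise LinAlgError("SVD did not converge in Linear Least Squares")
numpy.linalg.LinAlgError: SVD did not converge in Linear Least Squares
```

Fine, I'll continue lowering with a light grip so the plate pivots flat.

>>> {"name": "step_arm", "arguments": {"motion": [[3.5,0,0,0.4,0],[3.5,0,0,0.8,0],[3.5,0,0,1.2,0],[3.5,0,0,1.6,0],[3.5,0,0,1.6,0]], "force": 20}}

```text
time: 7.55
tool_pos: [0.691, 0.0529, 0.0306]
tcp_rot: [-3.139, -0.105, -0.015]
wrist_force: [4.5, 0.9, 6.3]
width: 0.502
grip_force: 54.0
```

```bash
sed -i 's/q=np.c_\[bx\[l==i\]/l[np.isnan(X[...,2])]=0;q=np.c_[bx[l==i]/' tray.py; python3 go.py; python3 tray.py
```

```text
now [691.   52.9  30.6] yaw 3.8 F [4.5 0.9 6.3] w 42.8 g 54.0 q [0.04 0.47 1.73 0.   0.94 1.54] t 7.55
side 414 tray-frame c [57.7 41.8] [98.4 64.7] 0.8 z med 35.1 slope [0.36 0.07]
```

>>> {"name": "step_arm", "arguments": {"motion": [[4.2,0,0,0.3,0],[4.2,0,0,0.6,0],[4.2,0,0,0.9,0],[4.2,0,0,1.2,0],[4.2,0,0,1.2,0]], "force": 20}}

```text
time: 8.15
tool_pos: [0.6904, 0.0528, 0.0181]
tcp_rot: [-3.14, -0.106, -0.013]
wrist_force: [4.8, 0.3, 5.3]
width: 0.501
grip_force: 54.0
```

```bash
python3 go.py; python3 tray.py
```

```text
now [690.4  52.8  18.1] yaw 3.9 F [4.8 0.3 5.3] w 42.8 g 54.0 q [ 0.04  0.48  1.73 -0.    0.92  1.54] t 8.15
side 402 tray-frame c [54.2 51. ] [105.2  52.8] 6.4 z med 29.8 slope [0.2  0.02]
```

>>> {"name": "step_arm", "arguments": {"motion": [[4.2,0,0,0.4,0],[4.2,0,0,0.8,0],[4.2,0,0,0.8,0],[5.2,0,0,0.8,0],[5.6,0,0,0.8,0],[5.6,0,0,0.8,0],[5.6,0,0,-2,0],[5.6,0,0,-6,0],[5.6,0,0,-10,0],[5.6,0,0,-13,0]]}}

```text
time: 9.25
tool_pos: [0.6864, 0.0526, 0.1469]
tcp_rot: [-3.14, -0.106, -0.001]
wrist_force: [1.1, -0.2, -0.0]
width: 0.655
grip_force: 0.0
```

```bash
python3 go.py B-39,59,130,0 B-39,59,48,0 B-39,59,30,0; python3 tray.py
```

```text
now [686.4  52.6 146.9] yaw 3.9 F [ 1.1 -0.2 -0. ] w 55.9 g 0.0 q [ 0.04  0.35  1.66 -0.    1.14  1.54] t 9.25
-39,59,130,0 world [455.7 321.1 130.    6.8] -> [-21.21 -28.34   1.67] -3.0
-39,59,48,0 world [455.7 321.1  48.    6.8] -> [-21.22 -28.34   9.87] -3.0
-39,59,30,0 world [455.7 321.1  30.    6.8] -> [-21.22 -28.34  11.67] -3.0
side 369 tray-frame c [56.1 50.8] [ 46.1 108.4] 89.8 z med 21.3 slope [0.01 0.01]
```

>>> {"name": "step_arm", "arguments": {"motion": [[0,-5,0,0,-3],[0,-10,0,0,-3],[0,-15,-3,0,-3],[0,-19,-7,0,-3],[0,-21.2,-12,0,-3],[0,-21.2,-17,0,-3],[0,-21.2,-22,0,-3],[0,-21.2,-26,0,-3],[0,-21.2,-28.3,0,-3],[0,-21.2,-28.3,4,-3],[0,-21.2,-28.3,8,-3],[0,-21.2,-28.3,9.8,-3],[0,-21.2,-28.3,10.1,-3],[0,-21.2,-28.3,10.4,-3],[0,-21.2,-28.3,10.7,-3],[0,-21.2,-28.3,11,-3],[0,-21.2,-28.3,11.3,-3],[0,-21.2,-28.3,11.6,-3],[0,-21.2,-28.3,11.8,-3],[0,-21.2,-28.3,11.8,-3]]}}

```text
time: 11.35
tool_pos: [0.4544, 0.3205, 0.0317]
tcp_rot: [3.135, 0.187, -0.006]
wrist_force: [-17.8, -7.1, 31.3]
width: -0.002
grip_force: 18.1
```

```bash
cat > prof.py <<'E'
from h import *
import sys
Y=float(sys.argv[1])
p,d,P=cam(sys.argv[2] if len(sys.argv)>2 else 'side')
o=np.array([501.5,267.2]);t=np.radians(6.85)
X=P.reshape(-1,3)*1000; dx=X[:,:2]-o
bx=dx@[np.cos(t),np.sin(t)]; by=dx@[-np.sin(t),np.cos(t)]
print([(a,int(np.nanmedian(X[k,2]))) for a in range(-60,66,10) for k in [(abs(by-Y)<13)&(abs(bx-a)<5)&(X[:,2]<80)] if k.sum()>4])
E
python3 prof.py 59; python3 prof.py -59;python3 go.py B-39,59,30,0 B38,59,100,0 B38,59,44,0
```

```text
[(-60, 37), (-50, 47), (-40, 30), (-30, 35), (10, 53), (20, 58), (30, 62), (40, 66), (50, 67), (60, 33)]
[(-60, 37), (-40, 15), (-30, 20), (-20, 24), (-10, 28), (0, 33), (10, 37)]
now [454.4 320.5  31.7] yaw 6.8 F [-16.7  -7.1  30.8] w -0.2 g 18.0 q [0.57 0.25 2.03 0.   0.87 2.02] t 11.45
-39,59,30,0 world [455.7 321.1  30.    6.8] -> [ 0.14 -0.04  0.17] -0.0
38,59,100,0 world [532.2 330.3 100.    6.8] -> [ 7.82 -0.04 -6.85] -0.0
38,59,44,0 world [532.2 330.3  44.    6.8] -> [ 7.83 -0.05 -1.25] -0.0
```

>>> {"name": "step_arm", "arguments": {"motion": [[0,0,0,-5,0],[8,0,0,-8,0],[8,4,0,-8,0],[8,7.8,0,-8,0],[8,7.8,0,-8,0],[7,7.8,0,-5,0],[6.5,7.8,0,-2,0],[6,7.8,0,-1.35,0],[5.5,7.8,0,-1.35,0],[5.5,7.8,0,-1.35,0]], "force": 50}}

```text
time: 12.45
tool_pos: [0.5335, 0.3303, 0.0415]
tcp_rot: [-3.135, -0.188, -0.002]
wrist_force: [1.0, 0.2, 0.4]
width: 0.643
grip_force: 0.0
```

```bash
python3 go.py B38,59,44,0;python3 prof.py 59
```

```text
now [533.5 330.3  41.5] yaw 6.9 F [1.  0.2 0.4] w 54.9 g 0.0 q [ 0.51  0.35  1.87 -0.    0.92  1.97] t 12.45
38,59,44,0 world [532.2 330.3  44.    6.8] -> [-0.13 -0.02 -0.25] 0.0
[(-60, 37), (-50, 26), (-40, 30), (-30, 35), (-20, 39), (-10, 44), (0, 48), (10, 53), (20, 58), (30, 61), (40, 66), (50, 67)]
```

>>> {"name": "step_arm", "arguments": {"motion": [[5.0,-0.1,0,-0.25,0],[4,-0.1,0,-0.25,0],[3.5,-0.1,0,-0.25,0],[3.5,-0.1,0,-0.25,0],[3.5,-0.1,0,-0.25,0],[3.5,-0.1,0,-1,0],[3.5,-0.1,0,-2.5,0],[3.5,-0.1,0,-4.5,0],[3.5,-0.1,0,-6.5,0],[3.5,-0.1,0,-8.5,0],[3.5,-0.1,0,-10.5,0],[3.5,-0.1,0,-10.5,0]], "force": 50}}

```text
time: 13.7
tool_pos: [0.5347, 0.3313, 0.1498]
tcp_rot: [-3.133, -0.188, -0.011]
wrist_force: [0.7, 1.3, -1.5]
width: 0.506
grip_force: 52.6
```

```bash
python3 go.py T-24,50,130,0 T-24,50,45,0
```

```text
now [534.7 331.3 149.8] yaw 6.9 F [ 0.7  1.3 -1.5] w 43.2 g 52.6 q [0.52 0.23 1.8  0.   1.1  1.97] t 13.7
-24,50,130,0 world [563.2  44.3 130.    3.9] -> [-0.61 28.84  1.89] 3.0
-24,50,45,0 world [563.2  44.3  45.    3.9] -> [-0.67 28.87 10.39] 3.0
```

>>> {"name": "step_arm", "arguments": {"motion": [[3.5,-0.6,5,0,0],[3.5,-0.6,10,0,0],[3.5,-0.6,15,0,3],[3.5,-0.6,20,0,3],[3.5,-0.6,25,0,3],[3.5,-0.6,28.8,0,3],[3.5,-0.6,28.8,3,3],[3.5,-0.6,28.8,6,3],[3.5,-0.6,28.8,8,3],[3.5,-0.6,28.8,9.5,3],[3.5,-0.6,28.8,10.2,3],[3.5,-0.6,28.8,10.2,3]]}}

```text
time: 14.9
tool_pos: [0.5598, 0.0434, 0.0421]
tcp_rot: [3.14, 0.106, -0.003]
wrist_force: [0.4, 0.4, -1.5]
width: 0.504
grip_force: 52.6
```

```bash
python3 go.py T-24,50,10,0; python3 tray.py
```

```text
now [559.8  43.4  42.1] yaw 3.9 F [ 0.4  0.4 -1.5] w 43.0 g 52.6 q [ 0.03  0.24  2.01 -0.    0.89  1.54] t 14.9
-24,50,10,0 world [563.2  44.3  10.    3.9] -> [ 0.35 -0.07  3.21] -0.0
top 54 tray-frame c [-86.7  35.3] [100.2  24.1] 7.6 z med 49.1 slope [-5.28 -2.84]
side 256 tray-frame c [41.8 59.9] [ 53. 134.] 74.7 z med 21.2 slope [-0.06  0.08]
side 356 tray-frame c [-62.3  33.9] [ 69.2 128.3] 69.1 z med 40.3 slope [0.47 0.21]
side 60 tray-frame c [ 8.3 70. ] [29.7 56.3] 37.3 z med 21.4 slope [-0.24  0.22]
```

>>> {"name": "step_arm", "arguments": {"motion": [[4.2,0,0,0.4,0],[4.2,0,0,0.8,0],[4.2,0,0,1.2,0],[4.2,0,0,1.6,0],[4.2,0,0,1.9,0],[4.2,0,0,2.2,0],[4.2,0,0,2.5,0],[4.2,0,0,2.8,0],[4.2,0,0,3.1,0],[4.2,0,0,3.2,0],[4.2,0,0,3.2,0]], "force": 20}}

```text
time: 16.1
tool_pos: [0.565, 0.0434, 0.0142]
tcp_rot: [3.14, 0.106, 0.013]
wrist_force: [3.6, 1.1, 5.4]
width: 0.5
grip_force: 53.9
```

```bash
python3 go.py; python3 tray.py
```

```text
now [565.   43.4  14.2] yaw 3.9 F [3.6 1.1 5.4] w 42.7 g 53.9 q [ 0.03  0.29  2.02 -0.    0.83  1.54] t 16.1
side 260 tray-frame c [41.8 65.9] [ 55.8 144.8] 68.8 z med 21.4 slope [-0.11  0.36]
side 371 tray-frame c [-72.9  51. ] [99.7 54.5] 8.9 z med 27.5 slope [0.18 0.03]
```

>>> {"name": "step_arm", "arguments": {"motion": [[4.2,-0.2,0,0.3,0],[4.2,-0.2,0,0.5,0],[5.2,-0.2,0,0.5,0],[5.6,-0.2,0,0.5,0],[5.6,-0.2,0,0.5,0],[5.6,-0.2,0,-2,0],[5.6,-0.2,0,-6,0],[5.6,-0.2,0,-10,0],[5.6,-0.2,0,-13,0]]}}

```text
time: 17.1
tool_pos: [0.5589, 0.0431, 0.1434]
tcp_rot: [3.14, 0.106, 0.002]
wrist_force: [1.8, -0.1, 0.6]
width: 0.655
grip_force: 0.0
```

```bash
python3 go.py B44,59,110,0 B44,59,60,0 B44,59,30,0; python3 tray.py; python3 prof.py -59; python3 prof.py 0; python3 prof.py 59
```

```text
now [558.9  43.1 143.4] yaw 3.9 F [ 1.8 -0.1  0.6] w 56.0 g 0.0 q [ 0.03  0.12  1.94 -0.    1.08  1.54] t 17.1
44,59,110,0 world [538.1 331.  110.    6.8] -> [ -0.14 -28.87   3.34] -3.0
44,59,60,0 world [538.1 331.   60.    6.8] -> [ -0.15 -28.87   8.34] -3.0
44,59,30,0 world [538.1 331.   30.    6.8] -> [ -0.15 -28.87  11.34] -3.0
top 305 tray-frame c [-95.8  44.3] [137.9  50. ] 8.1 z med 19.6 slope [-3.61 -4.23]
side 311 tray-frame c [56.1 51.4] [ 44.6 107.2] 89.5 z med 21.3 slope [0.   0.01]
side 406 tray-frame c [-70.8  46.3] [106.1  53.9] 1.4 z med 21.3 slope [0.02 0.02]
[(-60, 36), (-50, 10), (-40, 15), (-30, 20), (-20, 24), (-10, 28), (0, 33), (10, 38), (20, 41), (30, 47), (40, 50), (50, 53), (60, 40)]
[(-60, 36), (-50, 30), (-40, 30), (-30, 31), (-20, 31), (-10, 30), (0, 31), (10, 31), (20, 31), (30, 30), (40, 31), (50, 31), (60, 38)]
[(-60, 37), (-50, 6), (-40, 15), (-30, 19), (-20, 24), (-10, 29), (0, 33), (10, 37), (20, 42), (30, 45), (40, 51), (50, 53), (60, 41)]
```

>>> {"name": "step_arm", "arguments": {"motion": [[0,-0.5,-5,0,-3],[0,-0.5,-10,0,-3],[0,-0.5,-15,0,-3],[0,-0.5,-20,0,-3],[0,-0.5,-25,0,-3],[0,-0.5,-28.9,0,-3],[0,-0.5,-28.9,3,-3],[0,-0.5,-28.9,6,-3],[0,-0.5,-28.9,8,-3],[0,-0.5,-28.9,8.7,-3],[0,-0.5,-28.9,9.1,-3],[0,-0.5,-28.9,9.5,-3],[0,-0.5,-28.9,9.9,-3],[0,-0.5,-28.9,10.3,-3],[0,-0.5,-28.9,10.7,-3],[0,-0.5,-28.9,11.1,-3],[0,-0.5,-28.9,11.4,-3],[0,-0.5,-28.9,11.4,-3]]}}

```text
time: 19.15
tool_pos: [0.5355, 0.3317, 0.0298]
tcp_rot: [-3.135, -0.188, -0.004]
wrist_force: [-2.2, -2.9, 11.8]
width: -0.003
grip_force: 6.3
```

```bash
python3 go.py B41,59,30,0 B41,-59,30,0; python3 prof.py 59
```

```text
now [535.5 331.7  29.8] yaw 6.9 F [-2.2 -2.9 11.8] w -0.3 g 6.3 q [ 0.52  0.37  1.87 -0.    0.9   1.97] t 19.15
41,59,30,0 world [535.2 330.7  30.    6.8] -> [-0.05  0.1  -0.02] 0.0
41,-59,30,0 world [549.2 213.5  30.    6.8] -> [-0.05 11.9  -0.03] 0.0
[(-60, 38), (-50, 30), (-40, 30), (-30, 30), (-20, 30), (-10, 31), (0, 31), (10, 31), (20, 30), (30, 47), (40, 33), (50, 29), (60, 29)]
```

Pocket 3 is level, so pocket 1 is next.

>>> {"name": "step_arm", "arguments": {"motion": [[0,0,0,-4,0],[0,0,0,-6,0],[0,0,4,-6,0],[0,0,8,-6,0],[0,0,11.9,-6,0],[0,0,11.9,-6,0],[0,0,11.9,-3.5,0],[0,0,11.9,-2.7,0],[0,0,11.9,-2.3,0],[0,0,11.9,-1.9,0],[0,0,11.9,-1.5,0],[0,0,11.9,-1.1,0],[0,0,11.9,-0.7,0],[0,0,11.9,-0.3,0],[0,0,11.9,0.05,0],[0,0,11.9,0.05,0]]}}

```text
time: 20.8
tool_pos: [0.5494, 0.2136, 0.0296]
tcp_rot: [-3.135, -0.188, -0.002]
wrist_force: [-4.7, -1.8, 18.0]
width: -0.004
grip_force: 8.9
```

```bash
python3 go.py; python3 prof.py -59
```

```text
now [549.4 213.6  29.6] yaw 6.8 F [-4.7 -1.8 18. ] w -0.4 g 8.9 q [0.33 0.31 1.96 0.   0.88 1.78] t 20.8
[(-60, 36), (-50, 31), (-40, 31), (-30, 31), (-20, 31), (-10, 31), (0, 31), (10, 31), (20, 30), (30, 51), (40, 34), (50, 32), (60, 34)]
```

Level. I'll raise the arm, re-measure the cartons and head over to them.

>>> {"name": "step_arm", "arguments": {"motion": [[0,0,0,-4,0],[0,0,0,-8,0],[0,0,0,-12,0],[0,0,5,-14,0],[0,0,10,-14,0],[0,0,15,-14,0]]}}

```text
time: 21.45
tool_pos: [0.5661, 0.0668, 0.1679]
tcp_rot: [-3.136, -0.191, -0.003]
wrist_force: [0.5, -0.2, -0.2]
width: 0.0
grip_force: 0.0
```

```bash
python3 m2.py; for y in -59 59; do python3 prof.py $y; done; python3 go.py 510,-291,120,93 416,-207,120,92 402,-345,120,82
```

```text
tray 4759 rect [593.6 -41.8] [282.9 134.4] 3.9 mean [588.2 -45.8]
mat 6050 rect [ 459.2 -281.1] [267.3 208.8] 84.2 mean [ 461.5 -278.8]
carton 483 rect [ 510.3 -291.1] [48.  70.4] 2.5 mean [ 510.3 -291.1]
carton 493 rect [ 416.5 -207.6] [47.7 69.9] 2.0 mean [ 416.6 -207.6]
carton 498 rect [ 402.4 -345.1] [70.7 47.8] 81.9 mean [ 402.2 -345.3]
block 194 rect [536.4 195.8] [80.7 39.8] 7.2 mean [544.6 187.8]
block 606 rect [493.3 307.5] [140.5 107.5] 6.5 mean [510.3 326.3]
plate 214 rect [525.9 209.3] [26.1 63.6] 89.0 mean [527.1 208.5]
plate 207 rect [532.8 257.3] [36.4 60.4] 1.8 mean [531.4 261.4]
plate 593 rect [492.7 321.9] [101.6  40. ] 6.8 mean [492.4 321.9]
plate 190 rect [427.4 181.1] [22.4 94.9] 5.9 mean [429.5 174. ]
dot 16 rect [427.2 317.5] [8.2 7.8] 89.0 mean [427.2 317.5]
can [0.500913   0.05248051] [0.60204811 0.13179461] 0.5615218188457596
Splate 466 rect [499.9 215.2] [103.2  33.7] 6.6 mean [500.2 215.7]
Splate 593 rect [493.3 272.1] [102.9  37.2] 6.8 mean [492.4 272.2]
Splate 684 rect [486.6 330.1] [102.4  38. ] 7.1 mean [485.6 330.3]
Scarton 239 rect [ 506.7 -286.2] [5
[... 156 characters left out ...]
ean [ 413.6 -202.5]
Stray 4400 rect [589.6  -5.5] [293.6 233. ] 3.8 mean [582.2  -8. ]
[(-60, 36), (-50, 31), (-40, 30), (-30, 31), (-20, 31), (-10, 32), (0, 31), (10, 31), (20, 31), (30, 31), (40, 31), (50, 30), (60, 38)]
[(-60, 36), (-50, 30), (-40, 30), (-30, 31), (-20, 30), (-10, 30), (0, 31), (10, 30), (20, 30), (30, 31), (40, 30), (50, 30), (60, 37)]
now [565.3  66.6 166.1] yaw 6.7 F [-0.3  1.1 -0.3] w 0.3 g 0.0 q [0.07 0.12 1.9  0.   1.12 1.53] t 21.65
510,-291,120,93 world [ 510. -291.  120.   93.] -> [-9.64 34.88  4.6 ] -86.3
416,-207,120,92 world [ 416. -207.  120.   92.] -> [-18.    25.45   4.62] -85.3
402,-345,120,82 world [ 402. -345.  120.   82.] -> [-20.99  38.99   4.61] -75.3
```

>>> {"name": "step_arm", "arguments": {"motion": [[7.5,-1.5,5,0,-8],[7.5,-3,10,0,-16],[7.5,-4.5,15,0,-24],[7.5,-6,20,0,-32],[7.5,-7.5,25,0,-40],[7.5,-9,30,0,-48],[7.5,-9.6,34.9,2,-56],[7.5,-9.6,34.9,4,-64],[7.5,-9.6,34.9,6,-72],[7.5,-9.6,34.9,6,-80],[7.5,-9.6,34.9,6,-86.3],[7.5,-9.6,34.9,6,-86.3]], "force": 40}}

```text
time: 22.85
tool_pos: [0.5125, -0.2885, 0.1056]
tcp_rot: [-2.156, -2.282, -0.0]
wrist_force: [0.8, -0.2, 0.5]
width: 0.881
grip_force: 0.0
```

```bash
python3 go.py 510,-291,45,93 510,-291,10,93
```

```text
now [ 512.5 -288.5  105.6] yaw 93.3 F [ 0.8 -0.2  0.5] w 75.2 g 0.0 q [-0.56  0.21  1.91  0.    1.02 -0.61] t 22.85
510,-291,45,93 world [ 510. -291.   45.   93.] -> [-0.25 -0.25  6.06] 0.3
510,-291,10,93 world [ 510. -291.   10.   93.] -> [-0.25 -0.25  9.56] 0.3
```

>>> {"name": "step_arm", "arguments": {"motion": [[7.5,-0.2,-0.1,4,0.3],[7.5,-0.2,-0.1,7.5,0.3],[7.5,-0.2,-0.1,9.5,0.3],[6,-0.2,-0.1,9.6,0.3],[4.5,-0.2,-0.1,9.6,0.3],[4,-0.2,-0.1,9.6,0.3],[4,-0.2,-0.1,9.6,0.3],[4,-0.2,-0.1,9.6,0.3],[4,-0.2,-0.1,8.5,0.3],[4,-0.2,-0.1,7,0.3],[4,-0.2,-0.1,5.6,0.3],[4,-0.2,-0.1,5.6,0.3],[4,-0.2,-0.1,5.6,0.3],[4,-0.2,-0.1,5.6,0.3]], "force": 40}}

```text
time: 24.25
tool_pos: [0.511, -0.2922, 0.0506]
tcp_rot: [-2.165, -2.276, 0.0]
wrist_force: [-0.3, 0.5, -1.0]
width: 0.551
grip_force: 44.1
```

```bash
python3 - <<'E'
from h import *
for i in range(3):
    bot.read_camera('top'); s=bot.read_state(); print(s['wrist_force'],s['grip_force'])
E
python3 go.py 510,-291,12,93
```

```text
[-0.17323299  0.06953956 -1.27323672] 44.10165846347809
[-0.20660279 -0.2432118  -1.11278218] 44.10064995288849
[ 0.5029904   0.65540276 -0.56175762] 44.099945425987244
now [ 510.7 -292.    50. ] yaw 92.9 F [ 0.5  0.7 -0.6] w 47.3 g 44.1 q [-0.56  0.28  1.95  0.    0.92 -0.61] t 24.4
510,-291,12,93 world [ 510. -291.   12.   93.] -> [ 0.1  -0.06  3.8 ] -0.1
```

About 1 N, so this carton is nearly empty. I'll put it back and go to the next.

>>> {"name": "step_arm", "arguments": {"motion": [[4,0,0,2,0],[4,0,0,3.5,0],[4,0,0,4.0,0],[4,0,0,4.0,0],[5.5,0,0,4.0,0],[7,0,0,4.0,0],[7.5,0,0,4.0,0],[7.5,0,0,0,0],[7.5,0,0,-4,0],[7.5,4,-4,-5,0],[7.5,8,-8,-5,0],[7.5,9,-9,-5,0],[7.5,9,-9,-5,0]]}}

```text
time: 25.7
tool_pos: [0.4133, -0.2042, 0.0998]
tcp_rot: [-2.162, -2.274, 0.001]
wrist_force: [0.3, -0.1, 0.4]
width: 0.876
grip_force: 0.0
```

```bash
python3 m2.py | grep ^carton; python3 go.py 416.5,-207.6,10,92
```

```text
carton 5552 rect [ 434.1 -299.7] [254.9 216.6] 89.1 mean [ 424.2 -305.3]
now [ 417.1 -207.   101.1] yaw 92.9 F [ 0.6 -0.4  0.9] w 75.1 g 0.0 q [-0.51 -0.01  2.17 -0.    0.98 -0.56] t 25.8
416.5,-207.6,10,92 world [ 416.5 -207.6   10.    92. ] -> [-0.05 -0.08  9.11] 0.9
```

>>> {"name": "step_arm", "arguments": {"motion": [[7.5,0,0,4,0.9],[7.5,0,0,7.5,0.9],[7.5,0,0,9.1,0.9],[6,0,0,9.1,0.9],[4.5,0,0,9.1,0.9],[4,0,0,9.1,0.9],[4,0,0,9.1,0.9],[4,0,0,9.1,0.9],[4,0,0,8,0.9],[4,0,0,6.5,0.9],[4,0,0,5.1,0.9],[4,0,0,5.1,0.9],[4,0,0,5.1,0.9],[4,0,0,5.1,0.9]]}}

```text
time: 27.2
tool_pos: [0.4164, -0.2066, 0.0493]
tcp_rot: [-2.183, -2.258, 0.0]
wrist_force: [-0.1, 0.4, -4.8]
width: 0.553
grip_force: 43.5
```

```bash
python3 - <<'E'
from h import *
for i in range(2):
    bot.read_camera('top'); s=bot.read_state(); print(s['wrist_force'],s['grip_force'])
p,d,P=cam('side','s4.png'); cv2.imwrite('pics/s4c.png',cv2.resize(cv2.imread('pics/s4.png')[110:290,190:430],None,fx=3,fy=3))
E
python3 go.py T0,-48,120,90 T0,-48,12,90
```

```text
[-0.11962177  0.74559072 -4.86321467] 43.45332741737366
[-0.17374529 -0.08550633 -3.94613413] 43.454373478889465
now [ 416.3 -206.6   49. ] yaw 92.0 F [-0.3 -0.3 -4.3] w 46.9 g 43.5 q [-0.51  0.06  2.21  0.    0.87 -0.55] t 27.35
0,-48,120,90 world [593.8 -51.9 120.   93.9] -> [14.86 18.26 -7.11] -1.9
0,-48,12,90 world [593.8 -51.9  12.   93.9] -> [14.85 18.27  3.69] -1.9
```

View pics/s4c.png

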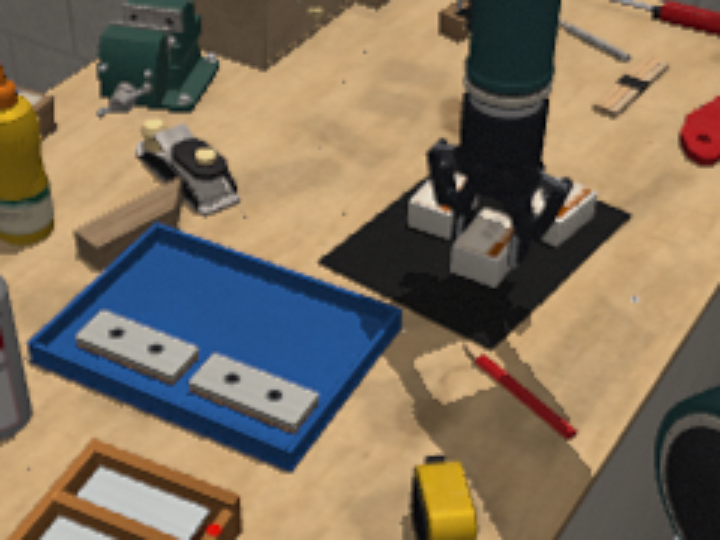

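It weighs about 4.4 N, so this is the full carton. Both plates lie flat in the tray with the near half free, so I'll carry it there.

>>> {"name": "step_arm", "arguments": {"motion": [[4,0,0,-3,0],[4,0,0,-6,0],[4,4,4,-6,0],[4,8,8,-6,-1],[4,12,12,-6,-1.9],[4,14.8,16,-6,-1.9],[4,14.8,18.2,-6,-1.9],[4,14.8,18.2,-6,-1.9],[4,14.8,18.2,-2,-1.9],[4,14.8,18.2,1,-1.9],[4,14.8,18.2,2,-1.9],[4,14.8,18.2,2,-1.9]], "force": 60}}

```text
time: 28.55
tool_pos: [0.5909, -0.0528, 0.027]
tcp_rot: [-2.142, -2.291, 0.006]
wrist_force: [0.1, 0.3, -3.8]
width: 0.547
grip_force: 70.2
```

```bash
python3 go.py T0,-48,12,90; python3 - <<'E'
from h import *
p,d,P=cam('side','s5.png'); cv2.imwrite('pics/s5c.png',cv2.resize(cv2.imread('pics/s5.png')[150:300,190:350],None,fx=4,fy=4))
E
```

```text
now [590.9 -52.8  27. ] yaw 93.8 F [ 0.1  0.3 -3.8] w 46.7 g 70.2 q [-0.13  0.32  1.95 -0.    0.88 -0.2 ] t 28.55
0,-48,12,90 world [593.8 -51.9  12.   93.9] -> [0.07 0.3  1.5 ] -0.1
```

View pics/s5c.png

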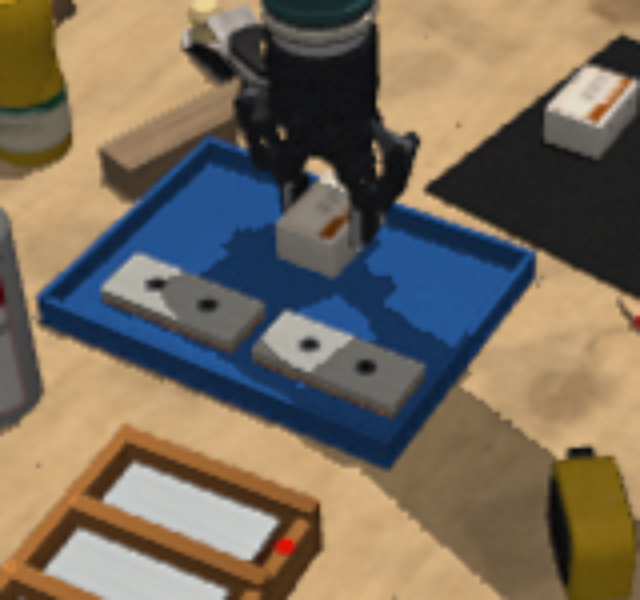

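The carton is held level over free tray floor, clear of the plates. Next I'll lower it, release and retreat.

>>> {"name": "step_arm", "arguments": {"motion": [[4,0,0,0.5,0],[4,0,0,1,0],[4,0,0,1.3,0],[4,0,0,1.5,0],[4,0,0,1.5,0]]}}

```text
time: 29.1
tool_pos: [0.5936, -0.0529, 0.0147]
tcp_rot: [-2.145, -2.295, 0.0]
wrist_force: [0.5, -1.2, -4.9]
width: 0.546
grip_force: 70.4
```

```bash
python3 go.py
```

```text
now [593.6 -52.9  14.7] yaw 93.9 F [ 0.5 -1.2 -4.9] w 46.7 g 70.4 q [-0.13  0.34  1.95 -0.    0.86 -0.2 ] t 29.1
```

>>> {"name": "step_arm", "arguments": {"motion": [[4,0,0,0.2,0],[4,0,0,0.3,0],[4,0,0,0.3,0]]}}

```text
time: 29.4
tool_pos: [0.5941, -0.0529, 0.0123]
tcp_rot: [2.145, 2.295, 0.0]
wrist_force: [-1.4, 0.9, 0.7]
width: 0.55
grip_force: 70.7
```

```bash
python3 go.py
```

```text
now [594.1 -52.9  12.3] yaw 93.9 F [-1.4  0.9  0.7] w 47.0 g 70.7 q [-0.13  0.34  1.95  0.    0.85 -0.2 ] t 29.4
```

>>> {"name": "step_arm", "arguments": {"motion": [[5.5,0,0,0.2,0],[6.5,0,0,0.2,0],[7,0,0,0.2,0],[7,0,0,-3,0],[7,0,0,-7,0],[7,0,0,-12,0],[7,0,0,-17,0],[7,0,0,-22,0],[7,-5,-5,-24,0],[7,-10,-10,-24,0],[7,-15,-12,-24,0],[7,-20,-12,-24,0],[7,-25,-12,-24,0],[7,-30,-12,-24,0],[7,-35,-12,-24,0],[7,-40,-12,-24,0],[7,-45,-12,-24,0],[7,-50,-12,-24,0],[7,-50,-12,-24,0]]}}

```text
time: 31.3
tool_pos: [0.5073, -0.5627, 0.2516]
tcp_rot: [2.146, 2.293, -0.001]
wrist_force: [0.7, 0.2, 0.9]
width: 0.82
grip_force: 0.0
```

```bash
python3 go.py; python3 m2.py; python3 tray.py; for y in -59 0 59; do python3 prof.py $y top; done; python3 - <<'E'
from h import *
cam('top','t9.png')
E
```

```text
now [ 507.3 -562.7  251.6] yaw 93.8 F [0.7 0.2 0.9] w 70.0 g 0.0 q [-0.87  0.41  1.38 -0.    1.36 -0.94] t 31.3
tray 5961 rect [591.   -3.7] [282.9 211. ] 3.9 mean [589.9 -10.5]
mat 6674 rect [ 459.2 -281.6] [268.8 209.9] 84.5 mean [ 458.  -274.3]
carton 474 rect [ 507.2 -292.3] [47.8 69.8] 2.4 mean [ 507.2 -292.5]
carton 501 rect [ 402.4 -345.1] [70.8 47.8] 81.9 mean [ 402.3 -345. ]
block 1292 rect [498.3 266.6] [140.  189.7] 6.9 mean [507.7 269.3]
plate 590 rect [506.7 205.8] [101.4  40.1] 6.8 mean [506.2 205.8]
plate 593 rect [499.9 263.5] [101.3  40.1] 6.9 mean [499.5 263.6]
plate 582 rect [492.9 321.7] [101.2  39.5] 6.8 mean [492.6 321.8]
dot 15 rect [440.9 200.1] [8.  7.8] 89.0 mean [441.2 200.4]
dot 14 rect [434.1 260.1] [8.  7.8] 89.0 mean [434.1 259.6]
dot 15 rect [427.2 317.5] [8.1 7.8] 89.0 mean [427.5 317.8]
can [0.66841332 0.15189143] [0.7304528  0.21500074] 0.1909293975929146
Splate 515 rect [500.  213.9] [103.2  36.4] 6.6 mean [499.3 214.1]
Splate 598 rect [493.1 272. ] [103.2  37.4] 7.0 mean [492.2 272.1]
Splate 689 rect [486.3 330.1] [102.9  38. ] 7.1 mean [485.3 330
[... 408 characters left out ...]
 [107.7  43.2] 0.1 z med 19.6 slope [0.01 0.11]
side 325 tray-frame c [ -2.5 -56.6] [45.5 89.4] 0.3 z med 38.1 slope [ 0.33 -0.08]
side 403 tray-frame c [55.5 51.2] [ 44.6 106.7] 89.7 z med 21.2 slope [0.02 0.01]
side 456 tray-frame c [-70.5  51.2] [110.4  54.2] 7.4 z med 21.1 slope [0.02 0.01]
[(-60, 35), (-50, 6), (-40, 30), (-30, 30), (-20, 29), (-10, 29), (0, 30), (10, 30), (20, 29), (30, 31), (40, 29), (50, 29), (60, 35)]
[(-60, 34), (-50, 7), (-40, 30), (-30, 29), (-20, 30), (-10, 31), (0, 29), (10, 30), (20, 29), (30, 29), (40, 30), (50, 30), (60, 37)]
[(-60, 34), (-50, 7), (-40, 30), (-30, 30), (-20, 30), (-10, 29), (0, 29), (10, 30), (20, 30), (30, 30), (40, 30), (50, 30), (60, 37)]
```

View pics/t9.png

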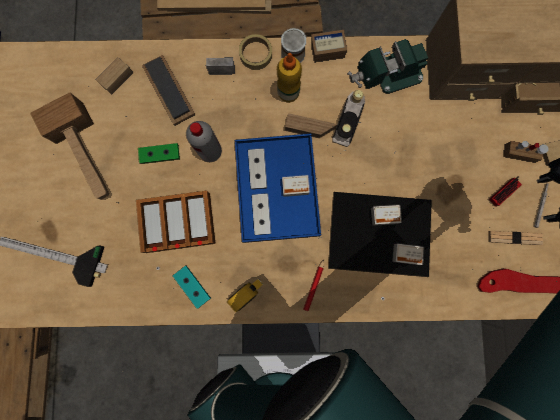

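The final top view shows both plates flat in the tray (257,168 and 261,214), with the full carton beside them (295,185). The pocket floors are level, two cartons stand on the mat, and the can is upright. I'm handing it in.

```bash
python3 -c "
from workcell import bot
print(bot.finish_job())"
```

```text
the job is handed in; nothing more can be done
None
```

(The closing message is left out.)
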